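Return a derailleur wheel to its bin in the parts carousel

ROBOT

A 6-joint arm with a two-finger parallel gripper is mounted at the origin on the work surface. World frame = base frame: x ahead of the robot, y to its left, z up, the work surface at z = 0. Lengths are in m, angles in degrees, forces in N, time in s.
With the tool pointing down it reaches from about 0.4 to 0.825 m from the base axis. Payload 7 kg.
Tool frame: the origin (TCP) lies on the centre line of the jaws, within the pads' length; the fingertips stand 14 mm ahead of it and the grasp point (between the pads) lies 5 mm behind it; z points along the fingers, y is the line along which they close (so a half turn about z gives the same grasp; the last joint's range is limited). The gripper opens to 88 mm and grips with 3 to 60 N. Pads are 19 mm wide; open, the fingers measure 130 mm over their backs; the gripper's body (78 mm by 193 mm) begins 47 mm behind the grasp point.
Start: joints at [-47.894, 20.546, 0.682, 0, -70.136, -16.507], TCP at [0.292, -0.609, 0.22] pointing down, gripper open.
Joint ranges: [-176.03, 176.03], [-82.01, 121.73], [-58.28, 71.71], [-173.87, 95.51], [-174.79, -0.11], [-173.66, 173.66]. Speed limits (degrees/s): [136.94, 136.94, 172.46, 180, 180, 180].

INTERFACE

Orientations are given as [roll, pitch, yaw] about the fixed x, y, z axes, in that order (R = Rz(yaw) Ry(pitch) Rx(roll)).
In Python, from plant import r gives the robot as it stands.
- The arm moves only by the tool send_rows, never from a script. Its argument "steps" is a list of rows, each an object with "dp": the shift along the tool's x, y, z in mm, a list of three; "roll": the turn about the tool's z in rad; "jaw": the opening in per cent of the stroke, from 0 (shut) to 100 (fully open). In form: [{"dp": [tx, ty, tz], "roll": roll, "jaw": jaw}, ...]. A call has 1 to 5 rows; each row is the pose to reach, as a shift and turn from the pose commanded when the call began, along the tool's axes at that moment; what a row does not reach only later rows make up. A row lasts 1/8 s, in which the tool goes at most 62.5 mm and 10.7 degrees, less where a joint would pass 70% of its speed; a pose out of reach is approached as far as the arm can. A call with a gripper value outside its range is refused whole. The fingers move at their own pace and stop on an object; "newtons" is the grip in N (left out, the last holds). Time passes only in rows, so rows that repeat a pose let the fingers close. It gives the time, the measured TCP pose, the force, the opening and the grip force at its end, in the units of the state.
- r.get_state(): the state, without advancing time (a new reading comes with each control period).
- r.capture(name): name is "scene" or "top"; returns a dict with "image" (384x512x3 uint8, blue, green, red), "K" (3x3 intrinsics, pixels), "rvec" (rotation vector, rad) and "tvec" (3), from world to camera coordinates, as OpenCV has them. Camera axes: x right, y down, z forward; pixel columns grow to the right and rows downward; lengths in m; the calibration is good to about 2 mm. A picture is of the moment at which its call begins. There is no depth.
- r.close_job(): hands the job in; it is judged then, once.
The state is a dict: "time_s": time; "joints": joint angles; "qd": joint speeds; "joint_torque": joint torques, N m; "tcp_pos": TCP position; "eef_rot": TCP orientation; "contact_force": force on the tool from outside, world axes, zero at the start; "moment": the same for the moment, N m; "gripper_width": finger opening in m; "gripper_force": force on a finger pad.
Only numpy, scipy, OpenCV 4.12 (cv2) and the standard library are available. Lean on these libraries where they do the work, as an engineer would, in place of code of your own. Each camera call takes 0.05 s, during which the arm holds its last target. There are 200 camera calls.

TASK

Put the small black derailleur wheel lying on the bench away in the parts carousel: turn the tray by its posts until the bin that already holds such a wheel stands squarely under the opening in the clear cover, then drop the loose wheel through the opening into that bin. Leave the tray standing there, and leave the big cog and the bearing cup where they lie.

Things in the scene. Friction and masses are not known exactly. Their poses are not given: they have to be found in the camera images.
- tray (a joint): turning angle of the carousel's aluminium tray about the vertical axis, rad, growing counter-clockwise seen from above. At 0 (and every full turn from it) the wheel bin stands exactly under the opening. The tray turns freely either way without stops and stays where it is left; it takes about 1 to 2 N at a post.
- axis (a point): top of the axle cap (35 mm across) on the carousel's vertical turning axis, 64 mm above the bench. The tray, 229 mm across, has five equal wedge-shaped bins (72 degrees each, 28 to 95 mm from the axis, 36 mm deep, floor 16 mm above the bench) under a fixed clear plastic cover of 101 mm radius, its upper face 58 mm above the bench. The opening faces the robot within 35 degrees
- opening (a point): middle of the opening in the cover, at the height of the cover's upper face (58 mm above the bench), 65 mm from the axis. The opening is a wedge of 60 degrees cut from the cover, edged by two black bars (8 mm wide) whose tops are 60 mm above the bench; it is about 66 mm wide at this point and is open at the rim. Its x axis points to the turning axis
- wheel_bin (a point): middle of the floor of the wheel bin, the bin that already holds one black toothed wheel (fixed there, 12 mm thick, in the middle of its floor), 65 mm from the axis, 16 mm above the bench; it turns with the tray, and its x axis points to the turning axis. The other bins hold hexagon nuts, rubber brake blocks, bolts and aluminium spacers
- post (a point): top end of one of five upright steel posts on the tray's rim, the handles: the one 36 degrees counter-clockwise (from above) from the wheel bin's middle; the others follow at 72 degree steps. 12 mm diameter, 108 mm from the axis, just outside the cover, in line with the walls between bins, tops 105 mm above the bench. Pinch one from above, higher than the cover, and lead it round the axis
- wheel_mid (a point): centre (half-way up) of the loose derailleur wheel: black plastic disc with eleven short teeth and a small steel bush in the middle, 40 mm across the teeth, 12 mm thick, lying flat on the bench, about 30 g
- cog_mid (a point): centre of a steel cog lying flat on the bench, 66 mm across, 8 mm thick; a bystander
- cup_mid (a point): centre of a smooth steel bearing cup (ring) lying on the bench, 40 mm across, 28 mm bore, 16 mm high; a bystander

How it is judged:
By the outcome, as a careful person would: the job done as asked, in the order asked, and still so for the second after the job is handed in, with the robot touching nothing.
It also fails if it takes over 64 s, if anything falls off the work surface, if the arm or the gripper's body presses on something with over 40 N, if the wrist force passes 120 N, or if a joint passes its speed limit or range.

## Working session

There is one attempt and no reset: what is moved stays moved. The work goes in short steps, Python scripts to look and compute and a tool call to move; the robot and the scene stay as the last step left them, time stands still between calls to the robot, and variables do not carry over. Pictures are saved under pics/ and viewed, at most 10 in all, crops included, and the job is handed in when it is done.

Besides the shell and the picture viewer there is one more tool, called after "Emit:" by a JSON object that holds its "api" and its "payload", one argument or row to a line. send_rows: Moves the arm, as the interface text tells. Its arguments: {"type":"object","properties":{"steps":{"type":"array","items":{"type":"object","properties":{"dp":{"type":"array","items":{"type":"number"}},"roll":{"type":"number"},"jaw":{"type":"number"}}}},"newtons":{"type":"number"}},"required":["steps"]}

```bash
mkdir -p pics; cat > h.py <<'E'
import numpy as np,cv2
from plant import r
def cap(n,f=None):
    d=r.capture(n)
    if f: cv2.imwrite('pics/'+f,d['image'])
    return d
def ray(d,uv,z):
    R=cv2.Rodrigues(np.array(d['rvec'],float))[0];t=np.array(d['tvec'],float).ravel()
    p=cv2.undistortPoints(np.array(uv,float).reshape(-1,1,2),np.array(d['K'],float),None).reshape(-1,2)
    D=np.c_[p,np.ones(len(p))]@R; C=-R.T@t
    return C+D*((z-C[2])/D[:,2])[:,None]
def proj(d,P):
    return cv2.projectPoints(np.array(P,float).reshape(-1,3),np.array(d['rvec'],float),np.array(d['tvec'],float),np.array(d['K'],float),None)[0].reshape(-1,2)
E
python3 - <<'E'
from h import *
a=cap('top','top0.png');b=cap('scene','scene0.png')
for d in(a,b):
    print(np.round(ray(d,[[0,0],[511,0],[511,383],[0,383]],0),3).tolist())
s=r.get_state();print(s['time_s'],s['tcp_pos'],s['eef_rot'],s['gripper_width'])
E
```

```text
[[1.022, 0.498, 0.0], [0.991, -0.645, 0.0], [0.159, -0.577, 0.0], [0.193, 0.482, 0.0]]
[[-0.89, -0.072, 0.0], [0.372, 1.338, 0.0], [0.991, 0.032, 0.0], [0.491, -0.529, 0.0]]
0.1 [ 0.2914596  -0.60834723  0.219328  ] [ 1.79916713e+02 -7.98597290e-03 -1.54404984e+02] 0.08732429796146084
```

View pics/top0.png

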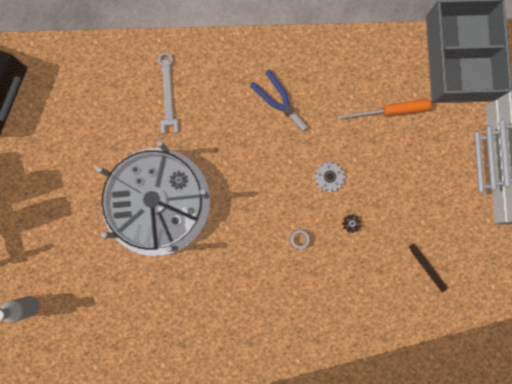

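View pics/scene0.png

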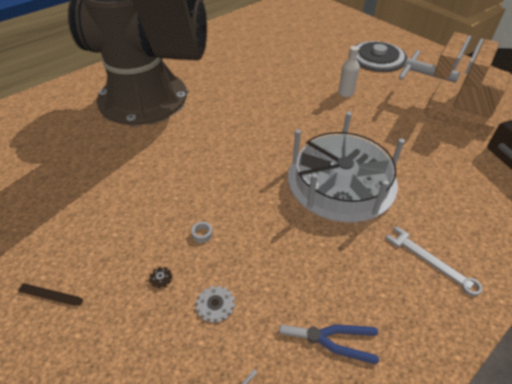

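The top view shows the carousel with its cap near (151,199), bars running to about (154,248) and (197,217), and the wheel bin's wheel at (178,180). The loose wheel is at (352,223), the cog at (330,177) and the cup at (300,239). I'll enlarge the carousel.

```bash
python3 - <<'E'
from h import *
i=cv2.imread('pics/top0.png')
c=cv2.resize(i[135:265,85:225],None,fx=4.5,fy=4.5,interpolation=cv2.INTER_CUBIC);cv2.imwrite('pics/c0.png',c)
E
```

```text
(no output)
```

View pics/c0.png

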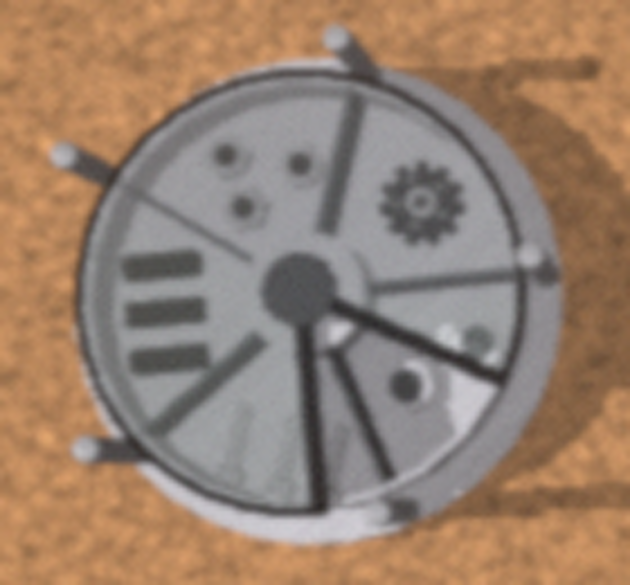

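```bash
cat > m.py <<'E'
from h import *
from scipy.optimize import least_squares as ls
def posts(P):  # joint fit: axis and phase of the 5 post tops, in ccw order from 'post'
    k=np.arange(5)*2*np.pi/5
    f=lambda q:(np.c_[q[0]+.108*np.cos(q[2]+k),q[1]+.108*np.sin(q[2]+k)]-P[:,:2]).ravel()
    c=P[:,:2].mean(0);v=P[0,:2]-c
    s=ls(f,[*c,np.arctan2(v[1],v[0])]);return s.x,np.abs(s.fun).max()
E
python3 - <<'E'
from m import *
d=cap('top')
full=lambda u:(np.array(u,float)+.5)/4.5-.5+[85,135]
P=ray(d,full([[336,40],[63,155],[85,448],[388,511],[530,257]]),.105)
q,e=posts(P);print('axis',q[:2],'post deg',np.degrees(q[2]),'res',e)
cp=ray(d,full([[299,289]]),.064)[0];print('cap',cp)
B=ray(d,full([[320,508],[500,380]]),.06);
for c in(q[:2],cp[:2]):
    a=np.degrees(np.arctan2(*(B[:,:2]-c).T[::-1]));print('bars',a,np.linalg.norm(B[:,:2]-c,axis=1), a.mean())
i=d['image'];h=cv2.cvtColor(i,cv2.COLOR_BGR2HSV)
g=i.max(2)
for n,(u,v),z in(('wheel',(352,223),.006),('cog',(330,177),.004),('cup',(300,239),.016)):
    w=22;sub=h[v-w:v+w,u-w:u+w]
    m=(((sub[...,1]<90)|(sub[...,2]<70))*255).astype(np.uint8)
    cs=cv2.findContours(m,cv2.RETR_EXTERNAL,cv2.CHAIN_APPROX_NONE)[0];c=max(cs,key=cv2.contourArea)
    (x,y),rr=cv2.minEnclosingCircle(c);p=ray(d,[[x+u-w,y+v-w],[x+u-w+rr,y+v-w]],z);print(n,x+u-w,y+v-w,rr,p[0],np.linalg.norm(p[1]-p[0]))
s=cap('scene');i=s['image'];h=cv2.cvtColor(i,cv2.COLOR_BGR2HSV);u,v,w=161,277,22
sub=h[v-w:v+w,u-w:u+w];m=(((sub[...,1]<90)|(sub[...,2]<70))*255).astype(np.uint8)
c=max(cv2.findContours(m,cv2.RETR_EXTERNAL,cv2.CHAIN_APPROX_NONE)[0],key=cv2.contourArea);(x,y),rr=cv2.minEnclosingCircle(c)
print('wheel scene',x+u-w,y+v-w,rr,ray(s,[[x+u-w,y+v-w]],.006))
E
```

```text
axis [0.55947094 0.15293179] post deg -13.535788623911051 res 0.0032099907067067723
cap [0.55986244 0.15325017 0.064     ]
bars [-175.79525659 -115.85286   ] [0.09753074 0.09799231] -145.82405829622695
bars [-175.6263065 -115.9771027] [0.09794495 0.09844977] -145.8017046026189
wheel 351.5540542602539 223.1216220855713 7.7424116134643555 [ 0.50119848 -0.26079218  0.006     ] 0.016504337439658276
cog 329.5 176.2272720336914 15.780750274658203 [ 0.60348774 -0.2188028   0.004     ] 0.03400717697709216
cup 299.6842098236084 239.0 10.138341903686523 [ 0.47078134 -0.14786826  0.016     ] 0.021304367515938838
wheel scene 159.67475700378418 276.868932723999 10.519922256469727 [[ 0.5002151 -0.2588935  0.006    ]]
```

```bash
cat > p.py <<'E'
import numpy as np,json
# commanded pose [x,y,z mm, yaw rad], tool down. plan() prints calls of 5 rows, returns final commanded pose
def plan(pose,way,jaw):
    pose=np.array(pose,float)
    for k in range(0,len(way),5):
        c,s=np.cos(pose[3]),np.sin(pose[3]);ex=np.array([c,s]);ey=np.array([s,-c]);out=[]
        for w in way[k:k+5]:
            d=np.array(w[:2])-pose[:2]
            out.append([round(d@ex),round(d@ey),round(pose[2]-w[2]),round(pose[3]-w[3],2)])
        print(json.dumps(out),'jaw',jaw)
        a=out[-1];pose=np.r_[pose[:2]+a[0]*ex+a[1]*ey,pose[2]-a[2],pose[3]-a[3]]
    json.dump(list(pose),open('pose.json','w'));print('end',np.round(pose,2).tolist());return pose
def line(a,b,n):return [np.array(a)+(np.array(b)-np.array(a))*i/n for i in range(1,n+1)]
def last():return json.load(open('pose.json'))
E
python3 - <<'E'
from p import *
D=np.pi/180;a=[292,-609,220,-154.4*D]
th=-13.5*D;b=[559.6+108*np.cos(th),153+108*np.sin(th),150,th]
plan(a,line(a,b,15),60);print(np.round(b,2))
E
```

```text
[[-44, 34, 5, -0.16], [-87, 67, 9, -0.33], [-131, 101, 14, -0.49], [-175, 134, 19, -0.66], [-218, 168, 23, -0.82]] jaw 60
[[-54, -9, 5, -0.16], [-109, -18, 10, -0.33], [-163, -27, 14, -0.49], [-217, -36, 19, -0.66], [-271, -45, 24, -0.82]] jaw 60
[[-31, -46, 4, -0.16], [-61, -92, 9, -0.33], [-92, -138, 14, -0.49], [-122, -184, 18, -0.66], [-152, -230, 23, -0.82]] jaw 60
end [665.12, 127.5, 150.0, -0.23]
[ 6.6462e+02  1.2779e+02  1.5000e+02 -2.4000e-01]
```

Emit:
{"api": "send_rows", "payload": {
  "steps": [
    {"dp": [-44, 34, 5], "roll": -0.16, "jaw": 60},
    {"dp": [-87, 67, 9], "roll": -0.33, "jaw": 60},
    {"dp": [-131, 101, 14], "roll": -0.49, "jaw": 60},
    {"dp": [-175, 134, 19], "roll": -0.66, "jaw": 60},
    {"dp": [-218, 168, 23], "roll": -0.82, "jaw": 60}
  ],
  "newtons": 12
}}

```text
time_s: 0.82
tcp_pos: [0.4162, -0.3614, 0.197]
eef_rot: [-180.0, 0.0, -107.1]
contact_force: [0.5, 0.6, 0.2]
gripper_width: 0.0532
gripper_force: 0.0
```

Emit:
{"api": "send_rows", "payload": {
  "steps": [
    {"dp": [-54, -9, 5], "roll": -0.16, "jaw": 60},
    {"dp": [-109, -18, 10], "roll": -0.33, "jaw": 60},
    {"dp": [-163, -27, 14], "roll": -0.49, "jaw": 60},
    {"dp": [-217, -36, 19], "roll": -0.66, "jaw": 60},
    {"dp": [-271, -45, 24], "roll": -0.82, "jaw": 60}
  ]
}}

```text
time_s: 1.45
tcp_pos: [0.5403, -0.1161, 0.1732]
eef_rot: [-180.0, -0.0, -60.1]
contact_force: [0.5, -1.1, 0.8]
gripper_width: 0.0523
gripper_force: 0.0
```

Emit:
{"api": "send_rows", "payload": {
  "steps": [
    {"dp": [-31, -46, 4], "roll": -0.16, "jaw": 60},
    {"dp": [-61, -92, 9], "roll": -0.33, "jaw": 60},
    {"dp": [-92, -138, 14], "roll": -0.49, "jaw": 60},
    {"dp": [-122, -184, 18], "roll": -0.66, "jaw": 60},
    {"dp": [-152, -230, 23], "roll": -0.82, "jaw": 60}
  ]
}}

```text
time_s: 2.08
tcp_pos: [0.6654, 0.1295, 0.15]
eef_rot: [180.0, -0.0, -13.1]
contact_force: [0.5, -0.5, 1.1]
gripper_width: 0.0527
gripper_force: 0.0
```

```bash
python3 - <<'E'
from h import *
s=r.get_state();print(s['tcp_pos'],s['eef_rot'],s['joints'],s['time_s'])
a=cap('scene');b=cap('top')
i=np.hstack([cv2.resize(a['image'][60:240,240:450],(460,394)),cv2.resize(b['image'][125:265,85:225],(394,394))])
cv2.imwrite('pics/g1.png',i[:, :800])
E
```

```text
[0.66535186 0.1295067  0.1499877 ] [ 1.79998322e+02 -6.62303509e-04 -1.31351337e+01] [ 2.74524038e+01  2.35070332e+01 -4.26978347e+00  1.92753949e-03
 -6.22237723e+01  4.94115642e+01] 2.075
```

View pics/g1.png

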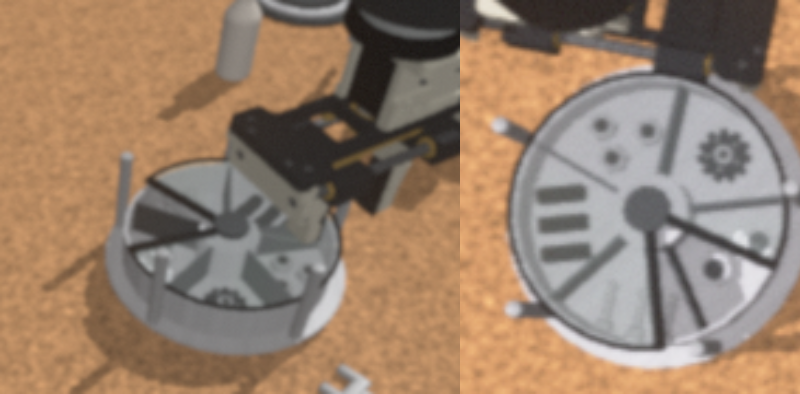

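The left half (scene view) shows the gripper hovering above the tray rim. The right half (top view) shows the gripper body over the top post, with the tray unmoved. I'll descend and pinch.

Emit:
{"api": "send_rows", "payload": {
  "steps": [
    {"dp": [0, 2, 32], "roll": 0, "jaw": 60},
    {"dp": [0, 2, 62], "roll": 0, "jaw": 60},
    {"dp": [0, 2, 62], "roll": 0, "jaw": 5},
    {"dp": [0, 2, 62], "roll": 0, "jaw": 5},
    {"dp": [0, 2, 62], "roll": 0, "jaw": 5}
  ],
  "newtons": 10
}}

```text
time_s: 2.8
tcp_pos: [0.6652, 0.1261, 0.0899]
eef_rot: [-179.9, -0.1, -13.5]
contact_force: [-0.1, 0.1, 0.2]
gripper_width: 0.028
gripper_force: 0.0
```

Emit:
{"api": "send_rows", "payload": {
  "steps": [
    {"dp": [0, 0, 0], "roll": 0, "jaw": 5},
    {"dp": [0, 0, 0], "roll": 0, "jaw": 5}
  ]
}}

```text
time_s: 3.05
tcp_pos: [0.6648, 0.126, 0.0891]
eef_rot: [-179.9, -0.1, -13.4]
contact_force: [-0.9, 0.1, 2.9]
gripper_width: 0.0114
gripper_force: 10.0
```

```bash
python3 - <<'E'
from p import *
from plant import r
s=r.get_state();t=s['tcp_pos']*1000;y=s['eef_rot'][2]*np.pi/180;print(t,s['eef_rot'],s['gripper_width'],s['contact_force'])
D=np.pi/180;ax=np.array([559.6,153]);v=t[:2]-ax;th0=np.arctan2(v[1],v[0]);print(th0/D,np.hypot(*v))
th1=-109.8*D;n=15
way=[[*(ax+108*np.array([np.cos(a),np.sin(a)])),t[2],a] for a in np.linspace(th0,th1,n+1)[1:]]
plan([*t,y],way,5)
E
```

```text
[664.80169395 126.04697029  89.09747351] [-1.79945955e+02 -7.50181831e-02 -1.34479623e+01] 0.011435942487787929 [-0.86636303  0.11576886  2.92185696]
-14.370272188377992 108.59954981732041
[[-1, 12, 0, 0.13], [-4, 24, 0, 0.24], [-7, 35, 0, 0.35], [-12, 46, 0, 0.46], [-18, 57, 0, 0.57]] jaw 5
[[-1, 12, 0, 0.11], [-3, 23, 0, 0.22], [-6, 35, 0, 0.33], [-11, 46, 0, 0.45], [-16, 56, 0, 0.56]] jaw 5
[[-1, 13, 0, 0.11], [-3, 24, 0, 0.22], [-6, 36, 0, 0.33], [-10, 47, 0, 0.44], [-16, 58, 0, 0.55]] jaw 5
end [522.54, 51.29, 89.1, -1.91]
```

Gripped the post (11.4 mm opening, 10 N). Leading it round clockwise.

Emit:
{"api": "send_rows", "payload": {
  "steps": [
    {"dp": [-1, 12, 0], "roll": 0.13, "jaw": 5},
    {"dp": [-4, 24, 0], "roll": 0.24, "jaw": 5},
    {"dp": [-7, 35, 0], "roll": 0.35, "jaw": 5},
    {"dp": [-12, 46, 0], "roll": 0.46, "jaw": 5},
    {"dp": [-18, 57, 0], "roll": 0.57, "jaw": 5}
  ]
}}

```text
time_s: 3.68
tcp_pos: [0.6343, 0.0746, 0.0891]
eef_rot: [-179.9, -0.1, -46.3]
contact_force: [-1.7, 3.6, 3.8]
gripper_width: 0.0111
gripper_force: 10.0
```

Emit:
{"api": "send_rows", "payload": {
  "steps": [
    {"dp": [-1, 12, 0], "roll": 0.11, "jaw": 5},
    {"dp": [-3, 23, 0], "roll": 0.22, "jaw": 5},
    {"dp": [-6, 35, 0], "roll": 0.33, "jaw": 5},
    {"dp": [-11, 46, 0], "roll": 0.45, "jaw": 5},
    {"dp": [-16, 56, 0], "roll": 0.56, "jaw": 5}
  ]
}}

```text
time_s: 4.3
tcp_pos: [0.5826, 0.0474, 0.0891]
eef_rot: [-179.9, 0.0, -78.4]
contact_force: [-1.0, 3.4, 2.2]
gripper_width: 0.011
gripper_force: 10.0
```

```bash
python3 - <<'E'
from p import *
from plant import r
s=r.get_state();t=s['tcp_pos']*1000;y=s['eef_rot'][2]*np.pi/180;print(t,s['eef_rot'],s['gripper_width'],s['contact_force'])
D=np.pi/180;ax=np.array([559.6,153]);v=t[:2]-ax;th0=np.arctan2(v[1],v[0]);print(th0/D,np.hypot(*v))
th1=-109.8*D;n=4
way=[[*(ax+108*np.array([np.cos(a),np.sin(a)])),t[2],a] for a in np.linspace(th0,th1,n+1)[1:]]
plan([*t,y],way+way[-1:],5)
E
```

```text
[582.59845466  47.44485995  89.05030683] [-1.79875761e+02  1.27182414e-02 -7.83977363e+01] 0.011033072008723343 [-0.96454072  3.44698945  2.22662607]
-77.7084401272277 108.03155330177641
[[-1, 15, 0, 0.13], [-4, 30, 0, 0.27], [-9, 44, 0, 0.41], [-16, 58, 0, 0.55], [-16, 58, 0, 0.55]] jaw 5
end [522.57, 51.45, 89.05, -1.92]
```

Emit:
{"api": "send_rows", "payload": {
  "steps": [
    {"dp": [-1, 15, 0], "roll": 0.13, "jaw": 5},
    {"dp": [-4, 30, 0], "roll": 0.27, "jaw": 5},
    {"dp": [-9, 44, 0], "roll": 0.41, "jaw": 5},
    {"dp": [-16, 58, 0], "roll": 0.55, "jaw": 5},
    {"dp": [-16, 58, 0], "roll": 0.55, "jaw": 5}
  ]
}}

```text
time_s: 4.92
tcp_pos: [0.522, 0.0518, 0.089]
eef_rot: [-179.9, 0.1, -109.7]
contact_force: [-0.0, 2.5, 2.5]
gripper_width: 0.0114
gripper_force: 10.0
```

Emit:
{"api": "send_rows", "payload": {
  "steps": [
    {"dp": [0, 0, 0], "roll": 0, "jaw": 5},
    {"dp": [0, 0, 0], "roll": 0, "jaw": 5}
  ]
}}

```text
time_s: 5.18
tcp_pos: [0.5232, 0.0514, 0.0889]
eef_rot: [-179.9, 0.1, -109.6]
contact_force: [-0.4, 2.6, 6.4]
gripper_width: 0.0111
gripper_force: 10.0
```

```bash
python3 - <<'E'
from h import *
s=r.get_state();t=s['tcp_pos']*1000;v=t[:2]-[559.6,153];print(t,s['eef_rot'],s['gripper_width'],s['contact_force'],np.degrees(np.arctan2(v[1],v[0])),s['time_s'])
a=cap('scene');b=cap('top')
i=np.hstack([cv2.resize(a['image'][60:240,240:450],(400,343)),cv2.resize(b['image'][125:265,85:225],(400,400))[:343]])
cv2.imwrite('pics/g2.png',i)
E
```

```text
[523.1638574   51.40175413  88.93962494] [-1.79915000e+02  5.52111949e-02 -1.09615370e+02] 0.011119463117843975 [-0.42309133  2.63630126  6.43391554] -109.72933849448589 5.175
```

View pics/g2.png

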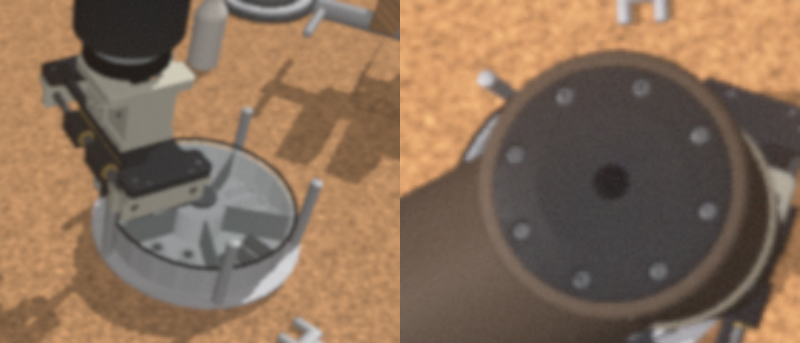

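The tray is turned: the scene view shows the held post at the near-left side under the gripper, and the top view is blocked by the arm. I'll release, rise and go above the loose wheel, then check the tray.

```bash
python3 - <<'E'
from p import *
D=np.pi/180;p=[523,51.4,89,-109.6*D]
u=[523,51.4,150,-109.6*D];w=[500.7,-259.8,90,-55.8*D]
plan(p,[p,p,line(p,u,2)[0],u,u],40)
plan(u,line(u,w,8)+[w,w],70)
E
```

```text
[[0, 0, 0, 0.0], [0, 0, 0, 0.0], [0, 0, -30, 0.0], [0, 0, -61, 0.0], [0, 0, -61, 0.0]] jaw 40
end [523.0, 51.4, 150.0, -1.91]
[[38, -10, 8, -0.12], [75, -21, 15, -0.23], [113, -31, 22, -0.35], [150, -42, 30, -0.47], [188, -52, 38, -0.59]] jaw 70
[[37, 12, 7, -0.11], [74, 24, 14, -0.23], [111, 37, 22, -0.35], [111, 37, 22, -0.35], [111, 37, 22, -0.35]] jaw 70
end [500.29, -259.84, 90.0, -0.97]
```

Emit:
{"api": "send_rows", "payload": {
  "steps": [
    {"dp": [0, 0, 0], "roll": 0, "jaw": 40},
    {"dp": [0, 0, 0], "roll": 0, "jaw": 40},
    {"dp": [0, 0, -30], "roll": 0, "jaw": 40},
    {"dp": [0, 0, -61], "roll": 0, "jaw": 40},
    {"dp": [0, 0, -61], "roll": 0, "jaw": 40}
  ]
}}

```text
time_s: 5.9
tcp_pos: [0.5234, 0.0513, 0.1512]
eef_rot: [-179.8, 0.1, -109.7]
contact_force: [0.0, -0.1, -1.4]
gripper_width: 0.0347
gripper_force: 0.0
```

Emit:
{"api": "send_rows", "payload": {
  "steps": [
    {"dp": [38, -10, 8], "roll": -0.12, "jaw": 70},
    {"dp": [75, -21, 15], "roll": -0.23, "jaw": 70},
    {"dp": [113, -31, 22], "roll": -0.35, "jaw": 70},
    {"dp": [150, -42, 30], "roll": -0.47, "jaw": 70},
    {"dp": [188, -52, 38], "roll": -0.59, "jaw": 70}
  ]
}}

```text
time_s: 6.52
tcp_pos: [0.5067, -0.1448, 0.1099]
eef_rot: [179.9, 0.0, -75.7]
contact_force: [1.0, 0.1, -0.2]
gripper_width: 0.0613
gripper_force: 0.0
```

Emit:
{"api": "send_rows", "payload": {
  "steps": [
    {"dp": [37, 12, 7], "roll": -0.11, "jaw": 70},
    {"dp": [74, 24, 14], "roll": -0.23, "jaw": 70},
    {"dp": [111, 37, 22], "roll": -0.35, "jaw": 70},
    {"dp": [111, 37, 22], "roll": -0.35, "jaw": 70}
  ]
}}

```text
time_s: 7.02
tcp_pos: [0.4969, -0.262, 0.0871]
eef_rot: [179.8, 0.1, -56.0]
contact_force: [0.9, 0.4, -0.1]
gripper_width: 0.0613
gripper_force: 0.0
```

```bash
python3 - <<'E'
from h import *
s=r.get_state();print(s['tcp_pos'],s['eef_rot'],s['gripper_width'],s['time_s'])
b=cap('top','top3.png')
cv2.imwrite('pics/c3.png',cv2.resize(b['image'][135:265,85:225],None,fx=4.5,fy=4.5,interpolation=cv2.INTER_CUBIC))
E
```

```text
[ 0.49686988 -0.26202263  0.08707956] [ 1.79849836e+02  1.46900489e-01 -5.59606137e+01] 0.06129273503562653 7.025
```

View pics/c3.png

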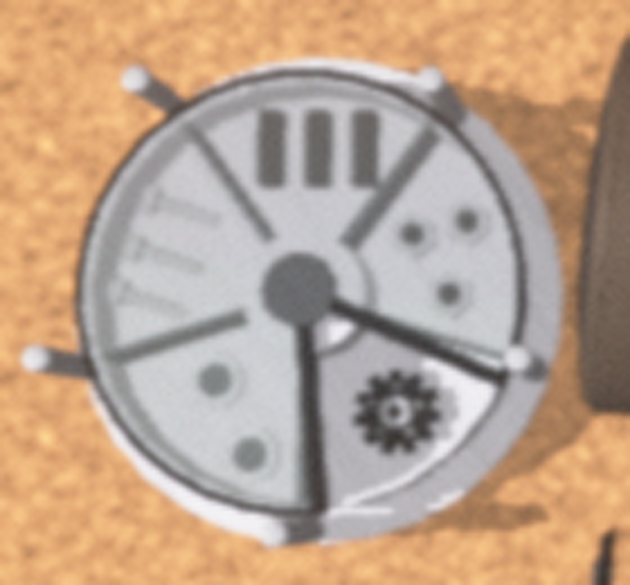

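The wheel bin, with its wheel at crop pixel (397,411), now stands between the bars. Post tops are at (518,358), (432,80), (137,80), (40,360) and (280,535). I'll measure the angle.

```bash
python3 - <<'E'
from m import *
d=cap('top')
full=lambda u:(np.array(u,float)+.5)/4.5-.5+[85,135]
P=ray(d,full([[518,358],[432,80],[137,80],[40,360],[280,535]]),.105)
q,e=posts(P);print(q[:2],np.degrees(q[2])-36,'res',e)
# fixed wheel + opening bars by dark mask
g=d['image'].max(2);m=((g<75)*255).astype(np.uint8);m[:205]=0;m[255:]=0;m[:,:140]=0;m[:,200:]=0
cap0=proj(d,[[.5598,.1531,.064]])[0];print('cap px',cap0)
for c in cv2.findContours(m,cv2.RETR_EXTERNAL,cv2.CHAIN_APPROX_NONE)[0]:
    if cv2.contourArea(c)>20: print(cv2.boundingRect(c),cv2.contourArea(c))
w=ray(d,full([[397,411]]),.028)[0];v=w[:2]-[.5597,.1531];print('fixed wheel',w,np.degrees(np.arctan2(v[1],v[0])),np.hypot(*v))
s=r.get_state();print(s['tcp_pos'],s['eef_rot'])
sc=cap('scene')
h=cv2.cvtColor(d['image'],cv2.COLOR_BGR2HSV)
E
```

```text
[0.55929493 0.1524979 ] -145.40199825797342 res 0.0015156910114763195
cap px [151.13066435 198.8620421 ]
(152, 209, 5, 39) 32.0
fixed wheel [0.50559663 0.11588911 0.028     ] -145.4808167860589 0.06566448428795406
[ 0.49786515 -0.26036402  0.08813983] [ 1.79927143e+02  7.94469883e-02 -5.59924712e+01]
```

Emit:
{"api": "send_rows", "payload": {
  "steps": [
    {"dp": [0, 0, 36], "roll": 0, "jaw": 70},
    {"dp": [0, 0, 65], "roll": 0, "jaw": 70},
    {"dp": [0, 0, 72], "roll": 0, "jaw": 70},
    {"dp": [0, 0, 72], "roll": 0, "jaw": 70}
  ]
}}

```text
time_s: 7.68
tcp_pos: [0.499, -0.2596, 0.0174]
eef_rot: [180.0, 0.0, -55.8]
contact_force: [-0.5, -0.1, -0.1]
gripper_width: 0.0609
gripper_force: 0.0
```

Emit:
{"api": "send_rows", "payload": {
  "steps": [
    {"dp": [0, 0, 1], "roll": 0, "jaw": 30},
    {"dp": [0, 0, 1], "roll": 0, "jaw": 30},
    {"dp": [0, 0, 1], "roll": 0, "jaw": 30},
    {"dp": [0, 0, 1], "roll": 0, "jaw": 30},
    {"dp": [0, 0, 1], "roll": 0, "jaw": 30}
  ],
  "newtons": 12
}}

```text
time_s: 8.3
tcp_pos: [0.4988, -0.2601, 0.0163]
eef_rot: [-180.0, -0.0, -55.9]
contact_force: [-0.6, -0.5, 0.3]
gripper_width: 0.0265
gripper_force: 0.0
```

Emit:
{"api": "send_rows", "payload": {
  "steps": [
    {"dp": [0, 0, -10], "roll": 0, "jaw": 30},
    {"dp": [0, 0, -60], "roll": 0, "jaw": 30},
    {"dp": [0, 0, -110], "roll": 0, "jaw": 30}
  ]
}}

```text
time_s: 8.68
tcp_pos: [0.4984, -0.2601, 0.1278]
eef_rot: [180.0, 0.0, -55.8]
contact_force: [0.6, 0.2, -0.3]
gripper_width: 0.0265
gripper_force: 0.0
```

```bash
python3 - <<'E'
from p import *
from h import *
s=r.get_state();t=s['tcp_pos']*1000;print(t,s['eef_rot'],s['gripper_width'],s['gripper_force'])
cv2.imwrite('pics/g4.png',cv2.resize(cap('scene')['image'][180:340,60:280],None,fx=3,fy=3))
D=np.pi/180;a=-145.6*D
o=np.array([559.6,153])+65*np.array([np.cos(a),np.sin(a)]);w=[*o,t[2]+20,-55.7*D];print(o)
p=[*t,s['eef_rot'][2]*D];plan(p,line(p,w,9)+[w],30)
E
```

```text
[ 498.38449012 -260.1254431   127.78126172] [ 1.79952715e+02  2.68202118e-02 -5.58428940e+01] 0.0264803915759276 0.0
[505.96762261 116.27714478]
[[-34, -24, -2, -0.0], [-68, -48, -4, -0.0], [-102, -73, -7, -0.0], [-137, -97, -9, -0.0], [-171, -121, -11, -0.0]] jaw 30
[[-34, -24, -2, -0.0], [-68, -48, -5, -0.0], [-102, -72, -7, -0.0], [-136, -97, -9, -0.0], [-136, -97, -9, -0.0]] jaw 30
end [506.41, 116.32, 147.78, -0.97]
```

View pics/g4.png

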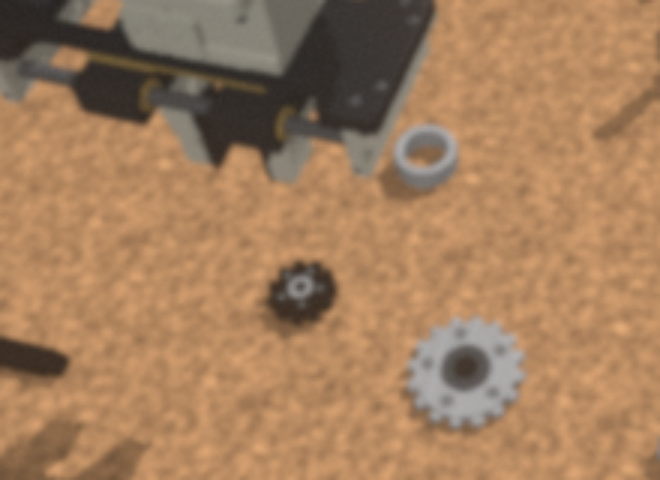

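The wheel is still on the bench at crop (302,293) and the jaws are empty, so the grasp missed. I'll re-measure it in both views.

```bash
cat > w.py <<'E'
from h import *
def wheel(d,z=.008,near=(.5,-.26,.006),w=24):
    u,v=proj(d,[near])[0].astype(int);g=d['image'][v-w:v+w,u-w:u+w]
    hs=cv2.cvtColor(g,cv2.COLOR_BGR2HSV)
    m=((hs[...,2]<85)*255).astype(np.uint8);m=cv2.morphologyEx(m,cv2.MORPH_CLOSE,np.ones((5,5)))
    cs=[c for c in cv2.findContours(m,cv2.RETR_EXTERNAL,cv2.CHAIN_APPROX_NONE)[0] if cv2.contourArea(c)>40]
    out=[]
    for c in cs:
        (x,y),rr=cv2.minEnclosingCircle(c);p=ray(d,[[x+u-w,y+v-w],[x+u-w+rr,y+v-w]],z)
        out.append((np.round([x+u-w,y+v-w,rr],1),np.round(p[0],4),round(np.linalg.norm(p[1]-p[0]),4)))
    return out
E
python3 - <<'E'
from w import *
t=cap('top','top5.png');s=cap('scene','scene5.png')
print('top now',wheel(t));print('sc now',wheel(s))
for n,d in(('top',t),('scene',s)):
    d=dict(d);d['image']=cv2.imread(f'pics/{n}0.png');print(n,'before',wheel(d))
st=r.get_state()['tcp_pos'];print(proj(s,[st]),proj(t,[st]))
a=cv2.resize(s['image'][190:310,100:240],None,fx=2.8,fy=2.8,interpolation=2);b=cv2.resize(t['image'][170:290,290:430],None,fx=2.8,fy=2.8,interpolation=2)
cv2.imwrite('pics/c5.png',np.hstack([a,b]))
E
```

```text
top now [(array([327., 218.,  12.]), array([ 0.5136, -0.2086,  0.008 ]), np.float64(0.0255)), (array([360.5, 222.5,  27.1]), array([ 0.5019, -0.2794,  0.008 ]), np.float64(0.0577))]
sc now [(array([159.9, 276.7,  10.8]), array([ 0.5014, -0.2588,  0.008 ]), np.float64(0.0188))]
top before [(array([351.3, 223.1,   8.3]), array([ 0.5012, -0.2599,  0.008 ]), np.float64(0.0177))]
scene before [(array([159.9, 277.5,  11.2]), array([ 0.5028, -0.2596,  0.008 ]), np.float64(0.0195))]
[[143.67282171 236.12565594]] [[366.23054044 220.47155933]]
```

View pics/c5.png

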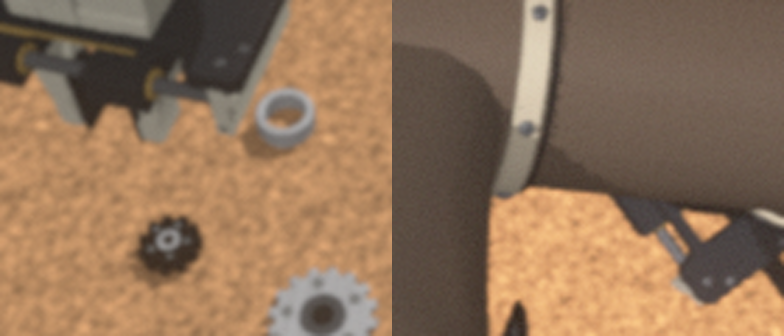

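The wheel barely moved (about 1 mm, at about (0.5015,-0.2595)). In the left half of the crop it lies at (168,243) with the jaws clear of it. I'll open, go down again and look before closing.

Emit:
{"api": "send_rows", "payload": {
  "steps": [
    {"dp": [1, -2, 10], "roll": 0, "jaw": 75},
    {"dp": [1, -2, 30], "roll": 0, "jaw": 75},
    {"dp": [1, -2, 60], "roll": 0, "jaw": 75},
    {"dp": [1, -2, 90], "roll": 0, "jaw": 75},
    {"dp": [1, -2, 112], "roll": 0, "jaw": 75}
  ]
}}

```text
time_s: 9.45
tcp_pos: [0.499, -0.2594, 0.0108]
eef_rot: [179.8, 0.2, -55.9]
contact_force: [-0.1, 0.4, 0.3]
gripper_width: 0.0647
gripper_force: 0.0
```

Emit:
{"api": "send_rows", "payload": {
  "steps": [
    {"dp": [0, 0, 0], "roll": 0, "jaw": 75}
  ]
}}

```text
time_s: 9.57
tcp_pos: [0.4983, -0.2593, 0.0109]
eef_rot: [179.7, 0.3, -55.9]
contact_force: [-0.0, 0.4, 0.6]
gripper_width: 0.0657
gripper_force: 0.0
```

```bash
python3 - <<'E'
from h import *
s=r.get_state();t=s['tcp_pos'];print(t,s['eef_rot'],s['gripper_width'],s['contact_force'])
d=cap('scene','scene6.png');y=np.radians(s['eef_rot'][2]);ey=np.array([np.sin(y),-np.cos(y),0])
i=cv2.resize(d['image'][205:325,90:250],None,fx=4.5,fy=4.5,interpolation=2)
w=s['gripper_width']/2
for p in proj(d,[t+[0,0,-.014]-ey*w,t+[0,0,-.014]+ey*w]):
    cv2.circle(i,tuple(((p-[90,205])*4.5).astype(int)),3,(0,0,255),-1)
cv2.imwrite('pics/c6.png',i)
E
```

```text
[ 0.49833818 -0.25932097  0.01089595] [179.72739649   0.26893513 -55.87537001] 0.06565902780335643 [-0.02382019  0.4069084   0.62247695]
```

View pics/c6.png

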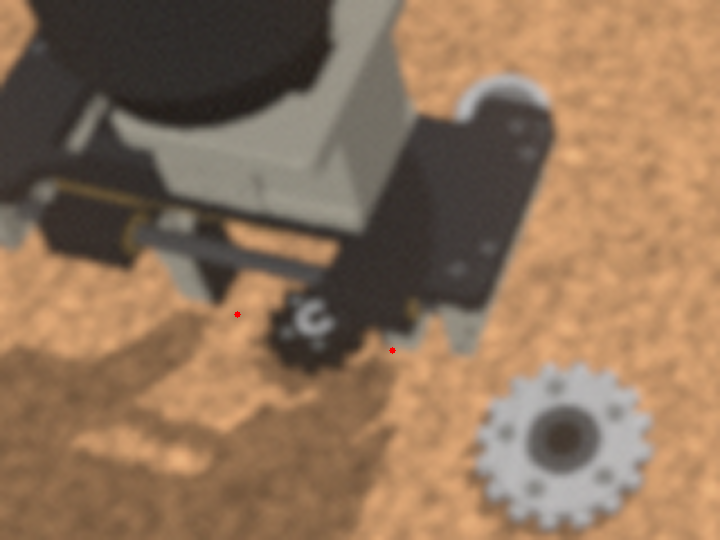

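The scene view shows the wheel at crop (312,318) between the fingertips at (220,300) and (400,345). The tips sit higher than predicted (red dots at (237,314) and (392,350)), so the jaws passed over the wheel. I'll descend in small steps and watch the force.

Emit:
{"api": "send_rows", "payload": {
  "steps": [
    {"dp": [0, 0, 3], "roll": 0, "jaw": 75},
    {"dp": [0, 0, 3], "roll": 0, "jaw": 75}
  ]
}}

```text
time_s: 9.88
tcp_pos: [0.5013, -0.2599, 0.0117]
eef_rot: [-180.0, -0.0, -55.8]
contact_force: [0.2, 0.8, -0.7]
gripper_width: 0.0653
gripper_force: 0.0
```

```bash
python3 - <<'E'
from h import *
f=[]
for k in range(6):
    s=r.get_state();f.append([*s['tcp_pos'],*s['contact_force'],*s['eef_rot']]);cap('scene')
print(np.round(f,4))
d=cap('scene');t=s['tcp_pos'];print(proj(d,[t,t+[0,0,.01]]), s['joints'])
E
```

```text
[[ 5.013000e-01 -2.599000e-01  1.170000e-02  1.878000e-01  7.716000e-01
  -6.562000e-01 -1.799620e+02 -3.560000e-02 -5.584930e+01]
 [ 5.013000e-01 -2.599000e-01  1.180000e-02  5.361000e-01 -1.339900e+00
   4.044000e-01 -1.799542e+02 -4.320000e-02 -5.584920e+01]
 [ 5.013000e-01 -2.599000e-01  1.180000e-02 -3.560000e-02 -3.695000e-01
   8.690000e-02 -1.799488e+02 -4.750000e-02 -5.585170e+01]
 [ 5.013000e-01 -2.599000e-01  1.180000e-02  2.236000e-01 -2.735000e-01
  -2.209000e-01 -1.799540e+02 -4.170000e-02 -5.585030e+01]
 [ 5.012000e-01 -2.599000e-01  1.170000e-02  1.184000e-01  3.066000e-01
   4.650000e-01 -1.799587e+02 -3.890000e-02 -5.585110e+01]
 [ 5.012000e-01 -2.599000e-01  1.160000e-02 -2.324000e-01  1.013400e+00
  -5.430000e-01 -1.799651e+02 -3.320000e-02 -5.585040e+01]]
[[158.89652838 275.91497287]
 [157.80469347 272.94563686]] [-7.54398105e+00  2.29459660e+01 -2.73621309e+01  2.39136823e-03
 -3.96437754e+01  4.16917449e+01]
```

Emit:
{"api": "send_rows", "payload": {
  "steps": [
    {"dp": [0, 0, 2], "roll": 0, "jaw": 75},
    {"dp": [0, 0, 4], "roll": 0, "jaw": 75}
  ]
}}

```text
time_s: 10.48
tcp_pos: [0.5009, -0.2598, 0.007]
eef_rot: [-180.0, 0.0, -55.9]
contact_force: [0.1, -0.6, -0.3]
gripper_width: 0.0661
gripper_force: 0.0
```

Emit:
{"api": "send_rows", "payload": {
  "steps": [
    {"dp": [0, 0, 2], "roll": 0, "jaw": 75},
    {"dp": [0, 0, 3], "roll": 0, "jaw": 75}
  ]
}}

```text
time_s: 10.72
tcp_pos: [0.5008, -0.2598, 0.0039]
eef_rot: [180.0, 0.0, -55.9]
contact_force: [0.7, -0.2, 0.6]
gripper_width: 0.0656
gripper_force: 0.0
```

Emit:
{"api": "send_rows", "payload": {
  "steps": [
    {"dp": [0, 0, 1], "roll": 0, "jaw": 75},
    {"dp": [0, 0, 2], "roll": 0, "jaw": 75}
  ]
}}

```text
time_s: 10.98
tcp_pos: [0.501, -0.2598, 0.0021]
eef_rot: [-180.0, -0.0, -55.9]
contact_force: [-0.3, -0.1, -0.4]
gripper_width: 0.0656
gripper_force: 0.0
```

No contact with the TCP nearly at bench level, so the stated tip offset is wrong here. I'll try closing.

Emit:
{"api": "send_rows", "payload": {
  "steps": [
    {"dp": [0, 0, 0], "roll": 0, "jaw": 38},
    {"dp": [0, 0, 0], "roll": 0, "jaw": 38},
    {"dp": [0, 0, 0], "roll": 0, "jaw": 38},
    {"dp": [0, 0, 0], "roll": 0, "jaw": 38},
    {"dp": [0, 0, 0], "roll": 0, "jaw": 38}
  ],
  "newtons": 10
}}

```text
time_s: 11.6
tcp_pos: [0.501, -0.2598, 0.0022]
eef_rot: [-180.0, -0.0, -55.8]
contact_force: [-0.3, -0.2, 1.4]
gripper_width: 0.0394
gripper_force: 10.0
```

It gripped at 39.4 mm, but the depth is unknown. I'll open a bit and seat deeper, guarded.

Emit:
{"api": "send_rows", "payload": {
  "steps": [
    {"dp": [0, 0, 0], "roll": 0, "jaw": 55},
    {"dp": [0, 0, 0], "roll": 0, "jaw": 55},
    {"dp": [0, 0, 1], "roll": 0, "jaw": 55},
    {"dp": [0, 0, 2], "roll": 0, "jaw": 55}
  ]
}}

```text
time_s: 12.1
tcp_pos: [0.5009, -0.2598, 0.0001]
eef_rot: [180.0, 0.0, -55.9]
contact_force: [-0.6, -0.3, -0.3]
gripper_width: 0.0485
gripper_force: 0.0
```

Emit:
{"api": "send_rows", "payload": {
  "steps": [
    {"dp": [0, 0, 1], "roll": 0, "jaw": 55},
    {"dp": [0, 0, 1], "roll": 0, "jaw": 55}
  ]
}}

```text
time_s: 12.35
tcp_pos: [0.5008, -0.2598, -0.001]
eef_rot: [180.0, 0.0, -55.8]
contact_force: [0.8, 0.3, 0.1]
gripper_width: 0.0482
gripper_force: 0.0
```

Emit:
{"api": "send_rows", "payload": {
  "steps": [
    {"dp": [0, 0, 1], "roll": 0, "jaw": 55},
    {"dp": [0, 0, 1], "roll": 0, "jaw": 55}
  ]
}}

```text
time_s: 12.6
tcp_pos: [0.5009, -0.2598, -0.0019]
eef_rot: [180.0, 0.0, -55.9]
contact_force: [0.6, 0.2, -0.6]
gripper_width: 0.0481
gripper_force: 0.0
```

Emit:
{"api": "send_rows", "payload": {
  "steps": [
    {"dp": [0, 0, 1], "roll": 0, "jaw": 55},
    {"dp": [0, 0, 1], "roll": 0, "jaw": 55}
  ]
}}

```text
time_s: 12.85
tcp_pos: [0.5009, -0.2598, -0.0029]
eef_rot: [180.0, 0.0, -55.9]
contact_force: [-0.3, -0.5, -0.0]
gripper_width: 0.0481
gripper_force: 0.0
```

Emit:
{"api": "send_rows", "payload": {
  "steps": [
    {"dp": [0, 0, 1], "roll": 0, "jaw": 55},
    {"dp": [0, 0, 1], "roll": 0, "jaw": 55}
  ]
}}

```text
time_s: 13.1
tcp_pos: [0.5009, -0.2598, -0.0039]
eef_rot: [180.0, 0.0, -55.9]
contact_force: [-0.7, 0.0, -0.4]
gripper_width: 0.0481
gripper_force: 0.0
```

Emit:
{"api": "send_rows", "payload": {
  "steps": [
    {"dp": [0, 0, 0], "roll": 0, "jaw": 36},
    {"dp": [0, 0, 0], "roll": 0, "jaw": 36},
    {"dp": [0, 0, 0], "roll": 0, "jaw": 36},
    {"dp": [0, 0, 0], "roll": 0, "jaw": 36},
    {"dp": [0, 0, 0], "roll": 0, "jaw": 36}
  ],
  "newtons": 15
}}

```text
time_s: 13.72
tcp_pos: [0.501, -0.2598, -0.0038]
eef_rot: [-180.0, -0.0, -55.9]
contact_force: [0.8, 0.2, 0.1]
gripper_width: 0.0392
gripper_force: 15.0
```

Emit:
{"api": "send_rows", "payload": {
  "steps": [
    {"dp": [0, 0, -5], "roll": 0, "jaw": 36},
    {"dp": [0, 0, -20], "roll": 0, "jaw": 36},
    {"dp": [0, 0, -60], "roll": 0, "jaw": 36},
    {"dp": [0, 0, -120], "roll": 0, "jaw": 36},
    {"dp": [0, 0, -140], "roll": 0, "jaw": 36}
  ]
}}

```text
time_s: 14.35
tcp_pos: [0.503, -0.2604, 0.1415]
eef_rot: [-179.7, -0.3, -55.8]
contact_force: [-0.0, -0.3, -0.8]
gripper_width: 0.0392
gripper_force: 15.0
```

```bash
python3 - <<'E'
from p import *
from h import *
s=r.get_state();t=s['tcp_pos']*1000;print(t,s['eef_rot'],s['gripper_width'],s['gripper_force'],s['time_s'])
d=cap('scene','scene7.png')
i=d['image'];c=proj(d,[s['tcp_pos']])[0];print(c)
# wheel in the hand: steel bush
x,y=c.astype(int);print('bench wheel gone?',[int((i[277-12:277+12,160-12:160+12].max(2)<85).sum())])
cv2.imwrite('pics/c7.png',cv2.resize(i[max(0,y-70):y+70,max(0,x-90):x+90],None,fx=4,fy=4,interpolation=2))
D=np.pi/180;a=-145.6*D
o=np.array([559.6,153])+65*np.array([np.cos(a),np.sin(a)]);w=[*o,t[2],-55.8*D];print(o)
p=[*t,s['eef_rot'][2]*D];plan(p,line(p,w,9)+[w],36)
E
```

```text
[ 502.96626638 -260.44273189  141.5290145 ] [-179.7354529    -0.30872376  -55.81505532] 0.03924143332401915 14.999953955411911 14.35
[142.84758886 232.43954612]
bench wheel gone? [0]
[505.96762261 116.27714478]
[[-34, -24, 0, -0.0], [-69, -48, 0, -0.0], [-103, -71, 0, -0.0], [-138, -95, 0, -0.0], [-172, -119, 0, -0.0]] jaw 36
[[-35, -24, 0, -0.0], [-69, -48, 0, -0.0], [-104, -71, 0, -0.0], [-138, -95, 0, -0.0], [-138, -95, 0, -0.0]] jaw 36
end [505.81, 116.24, 141.53, -0.97]
```

View pics/c7.png

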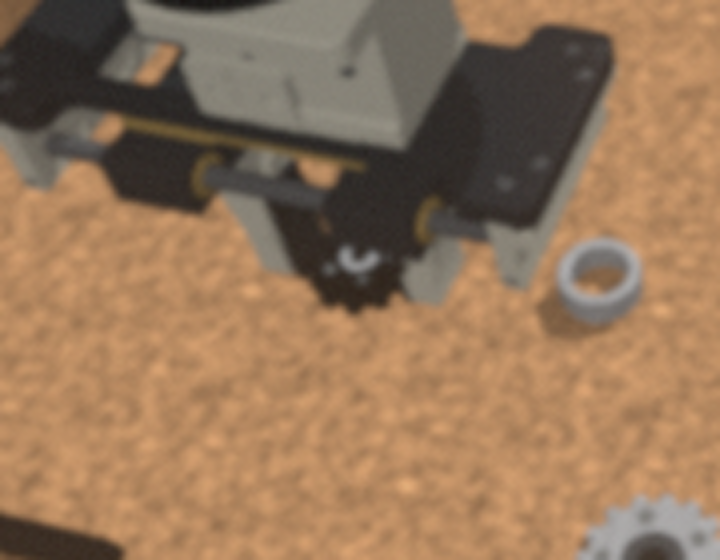

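The wheel is held between the jaws (crop (360,270)) and no longer on the bench. Carrying it to the opening.

Emit:
{"api": "send_rows", "payload": {
  "steps": [
    {"dp": [-34, -24, 0], "roll": 0, "jaw": 36},
    {"dp": [-69, -48, 0], "roll": 0, "jaw": 36},
    {"dp": [-103, -71, 0], "roll": 0, "jaw": 36},
    {"dp": [-138, -95, 0], "roll": 0, "jaw": 36},
    {"dp": [-172, -119, 0], "roll": 0, "jaw": 36}
  ]
}}

```text
time_s: 15.02
tcp_pos: [0.5027, -0.0494, 0.137]
eef_rot: [-180.0, -0.0, -55.9]
contact_force: [0.5, 0.7, -0.4]
gripper_width: 0.0394
gripper_force: 15.0
```

Emit:
{"api": "send_rows", "payload": {
  "steps": [
    {"dp": [-35, -24, 0], "roll": 0, "jaw": 36},
    {"dp": [-69, -48, 0], "roll": 0, "jaw": 36},
    {"dp": [-104, -71, 0], "roll": 0, "jaw": 36},
    {"dp": [-138, -95, 0], "roll": 0, "jaw": 36},
    {"dp": [-138, -95, 0], "roll": 0, "jaw": 36}
  ]
}}

```text
time_s: 15.65
tcp_pos: [0.5042, 0.1192, 0.1368]
eef_rot: [-179.9, -0.0, -55.7]
contact_force: [-0.5, -0.5, 0.3]
gripper_width: 0.0394
gripper_force: 15.0
```

Emit:
{"api": "send_rows", "payload": {
  "steps": [
    {"dp": [0, 0, 0], "roll": 0, "jaw": 36},
    {"dp": [0, 0, 0], "roll": 0, "jaw": 36}
  ]
}}

```text
time_s: 15.9
tcp_pos: [0.5039, 0.1161, 0.1364]
eef_rot: [-180.0, 0.0, -55.9]
contact_force: [0.5, 1.0, 0.1]
gripper_width: 0.0398
gripper_force: 15.0
```

Emit:
{"api": "send_rows", "payload": {
  "steps": [
    {"dp": [1, -2, 20], "roll": 0, "jaw": 36},
    {"dp": [1, -2, 45], "roll": 0, "jaw": 36},
    {"dp": [1, -2, 60], "roll": 0, "jaw": 36},
    {"dp": [1, -2, 70], "roll": 0, "jaw": 36},
    {"dp": [1, -2, 74], "roll": 0, "jaw": 36}
  ]
}}

```text
time_s: 16.52
tcp_pos: [0.5063, 0.1169, 0.0619]
eef_rot: [180.0, -0.0, -55.9]
contact_force: [-0.0, 0.1, 0.6]
gripper_width: 0.0387
gripper_force: 15.0
```

Emit:
{"api": "send_rows", "payload": {
  "steps": [
    {"dp": [0, 0, 0], "roll": 0, "jaw": 36},
    {"dp": [0, 0, 0], "roll": 0, "jaw": 36}
  ]
}}

```text
time_s: 16.77
tcp_pos: [0.5066, 0.1174, 0.0627]
eef_rot: [-179.9, -0.0, -55.8]
contact_force: [0.1, 0.7, -0.5]
gripper_width: 0.0393
gripper_force: 15.0
```

Emit:
{"api": "send_rows", "payload": {
  "steps": [
    {"dp": [0, 0, 0], "roll": 0, "jaw": 65},
    {"dp": [0, 0, 0], "roll": 0, "jaw": 65},
    {"dp": [0, 0, 0], "roll": 0, "jaw": 65},
    {"dp": [0, 0, 0], "roll": 0, "jaw": 65},
    {"dp": [0, 0, -40], "roll": 0, "jaw": 65}
  ]
}}

```text
time_s: 17.4
tcp_pos: [0.5043, 0.1161, 0.1001]
eef_rot: [179.6, 0.0, -55.9]
contact_force: [0.8, 1.3, 0.7]
gripper_width: 0.0566
gripper_force: 0.0
```

Emit:
{"api": "send_rows", "payload": {
  "steps": [
    {"dp": [0, 0, -50], "roll": 0, "jaw": 65},
    {"dp": [40, 28, -70], "roll": 0, "jaw": 65},
    {"dp": [80, 56, -80], "roll": 0, "jaw": 65},
    {"dp": [125, 85, -80], "roll": 0, "jaw": 65},
    {"dp": [172, 119, -80], "roll": 0, "jaw": 65}
  ]
}}

```text
time_s: 18.02
tcp_pos: [0.5044, -0.0934, 0.1826]
eef_rot: [-179.9, -0.0, -55.8]
contact_force: [1.3, -0.1, 0.2]
gripper_width: 0.0569
gripper_force: 0.0
```

Emit:
{"api": "send_rows", "payload": {
  "steps": [
    {"dp": [40, 28, 0], "roll": 0, "jaw": 65},
    {"dp": [80, 56, 0], "roll": 0, "jaw": 65},
    {"dp": [120, 85, 0], "roll": 0, "jaw": 65},
    {"dp": [120, 85, 0], "roll": 0, "jaw": 65}
  ]
}}

```text
time_s: 18.52
tcp_pos: [0.5006, -0.2418, 0.1816]
eef_rot: [179.9, 0.0, -56.1]
contact_force: [-0.2, 1.0, -0.4]
gripper_width: 0.0571
gripper_force: 0.0
```

```bash
python3 - <<'E'
from m import *
d=cap('top','top8.png');old=cv2.imread('pics/top3.png')
print(r.get_state()['gripper_width'],r.get_state()['tcp_pos'])
def rows(i): # brightness around opening
    g=i[205:255:2,145:205:2].max(2);return [''.join('#' if v<70 else '+' if v<100 else '.' for v in q) for q in g]
for a,b in zip(rows(old),rows(d['image'])):print(a,b)
for z in(.028,.04):print(z,proj(d,[[.506,.1163,z]]))
# posts: template-match old post-top patches into the new image
full=lambda u:(np.array(u,float)+.5)/4.5-.5+[85,135]
for p in full([[518,358],[432,80],[137,80],[40,360],[280,535]]):
    x,y=np.round(p).astype(int);t=old[y-6:y+7,x-6:x+7];m=cv2.matchTemplate(d['image'][y-12:y+13,x-12:x+13],t,cv2.TM_CCOEFF_NORMED);_,v,_,l=cv2.minMaxLoc(m);print('post shift',np.array(l)-6,round(v,2))
E
```

```text
0.05703923676571487 [ 0.50075154 -0.24036948  0.18168152]
.........+++.................. .........+#+..................
...++.....++#++............... ...++.....+++++...............
...++........+##+............. ...++........+#++.............
....#..........++#+........... ....+..........++#++..........
....+.............+#+......... ....#.............++..........
....#...............+++....... ....+.........................
....+.................+#+..... ....#.........+...............
....+.......+++++........+.... ....+.......##+++.............
....+.......#++#+............. ....+.....+.+..++.............
....#.....+++...++............ ....+.....++...+##+....+++++..
....++.....+.....+............ ....++...+#..+..+#.....+++++++
....++....+#....+#+........... ....++....+.....+#+...++++++++
....++.....#+...++............ ....++....+++.++##....++++++++
....++.....++##.++............ ....++....+##..###..........++
....++.......#++.............. ....++.....+####..............
....++........................ ....++........................
....+#........................ ....++........................
....+#........................ ....++........................
....++........................ ....++........................
....++........................ ....+#........................
.....+........................ ....++........................
.....+........................ .....+........................
....+......................... ....+.........................
.............................. ..............................
.............................. ..............................
0.028 [[172.63239592 225.75603602]]
0.04 [[171.72324858 225.5362724 ]]
post shift [ 1 -6] 0.43
post shift [0 0] 0.95
post shift [0 0] 1.0
post shift [0 0] 1.0
post shift [0 0] 1.0
```

```bash
python3 - <<'E'
from m import *
old=cv2.imread('pics/top3.png');d=cap('top');s=cap('scene')
def blob(i,n):
    g=i[208:246,160:192].max(2);m=((g<105)*255).astype(np.uint8);m=cv2.morphologyEx(m,cv2.MORPH_CLOSE,np.ones((5,5)))
    c=max(cv2.findContours(m,0,1)[0],key=cv2.contourArea);(x,y),q=cv2.minEnclosingCircle(c);print(n,x+160,y+208,q,cv2.contourArea(c));return x+160,y+208
blob(old,'old');u=blob(d['image'],'new')
w=ray(d,[u],.034)[0];v=w[:2]-[.5597,.1531];print(w,np.degrees(np.arctan2(v[1],v[0])),np.hypot(*v))
df=(np.abs(old.astype(int)-d['image']).max(2)>40).astype(np.uint8);n,l,st,c=cv2.connectedComponentsWithStats(df)
print([(st[k].tolist()) for k in range(1,n) if st[k][4]>12])
o5=cv2.imread('pics/scene5.png');df=(np.abs(o5.astype(int)-s['image']).max(2)>40).astype(np.uint8);n,l,st,c=cv2.connectedComponentsWithStats(df)
print([(st[k].tolist()) for k in range(1,n) if st[k][4]>12])
E
```

```text
old 172.875 226.0625 9.084126472473145 196.0
new 177.84615325927734 221.15384578704834 16.430875778198242 395.5
[0.51492722 0.10447146 0.034     ] -132.63607337527083 0.06610095755022065
[[181, 129, 331, 255, 14994], [340, 168, 4, 33, 47], [436, 170, 48, 75, 494], [493, 180, 5, 5, 13], [450, 186, 5, 6, 21], [462, 218, 4, 5, 15], [162, 222, 15, 10, 56], [440, 223, 4, 5, 16], [469, 224, 43, 36, 346], [493, 233, 5, 5, 18], [331, 237, 33, 4, 75], [367, 242, 7, 4, 18], [391, 244, 83, 22, 733], [367, 250, 13, 15, 53], [489, 253, 23, 40, 439], [383, 259, 11, 20, 97], [395, 262, 27, 20, 181], [172, 287, 21, 97, 1011], [346, 322, 166, 62, 3482]]
[[0, 0, 26, 11, 177], [39, 0, 85, 60, 2055], [4, 14, 33, 16, 331], [180, 27, 25, 14, 49], [19, 42, 27, 8, 94], [23, 55, 61, 79, 1847], [133, 63, 19, 11, 127], [0, 92, 216, 148, 11264], [98, 105, 41, 11, 121], [46, 137, 28, 27, 439], [83, 140, 12, 11, 75], [0, 161, 11, 10, 61], [304, 160, 18, 8, 59], [310, 164, 6, 3, 13], [177, 226, 11, 12, 63], [148, 267, 25, 25, 452], [0, 325, 44, 23, 323], [41, 324, 65, 39, 834], [49, 333, 8, 4, 20], [7, 343, 15, 10, 99], [90, 351, 7, 6, 24], [85, 352, 28, 32, 263], [0, 360, 10, 14, 91], [24, 366, 25, 10, 131]]
```

```bash
python3 -c "
from plant import r
print(r.close_job())"
```

```text
the job is handed in; nothing more can be done
None
```

The job is handed in: the wheel bin stands under the opening to within about half a degree, and image checks (not a viewed picture) show the loose wheel dropped into it, with the tray unmoved since and the big cog and bearing cup untouched.

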